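# Lay the thread case down on its storage board

## Robot

A 6-joint arm with a two-finger parallel gripper is mounted at the origin on the work surface. World frame = base frame: x ahead of the robot, y to its left, z up, the work surface at z = 0. Lengths are in mm, angles in rad, forces in N, time in s.
With the tool pointing down it reaches from about 150 to 775 mm from the base axis. Payload 6.1 kg.
Tool frame: the origin (TCP) lies midway between the tips of the shut fingers; the grasp point (between the pads) lies 19 mm behind it; x points along the fingers, y is the direction in which the jaws open and shut, and the axes are right-handed (so a half turn about x gives the same grasp; the last joint's range is limited). The gripper opens to 85 mm and grips with 20 to 120 N. Pads are 22 mm wide; open, the fingers measure 114 mm over their backs; the gripper's body (76 mm by 85 mm) begins 54 mm behind the grasp point. The pads swing forward as they close: fully open they stand 13 mm farther back than shut.
Start: joints at [1.151, 0.126, -0.04, 1.405, 0, 1.571], TCP at [213.97, 479.401, 231.295] pointing down, gripper open.
Joint ranges: [-2.72, 2.72], [-0.95, 1.95], [-1.27, 1.35], [-1.78, 2.02], [-1.46, 1.47], [-3.14, 3.14]. Speed limits (rad/s): [2.39, 2.39, 3.01, 3.14, 3.14, 3.14].

## Interface

Orientations are given as a unit quaternion [w, x, y, z].
In Python, from rig import state, get_image, sign_off, trace, place_of gives the robot as it stands.
- The arm moves only by the tool move_arm, never from a script. Its argument "targets" is a list of rows, each an object of numbers: "dx", "dy", "dz": the shift along the world's x, y, z in mm; "ax", "ay", "az": the turn, a rotation vector about the world's x, y, z in rad; "claw": the opening in per cent of the stroke, from 0 (shut) to 100 (fully open). A call has 1 to 8 rows; each row is the pose to reach, as a shift and turn from the pose measured when the call began; what a row does not reach only later rows make up. A row lasts 1/10 s, in which the tool goes at most 50 mm and 8.59 degrees, less where a joint would pass 70% of its speed; a pose out of reach is approached as far as the arm can. A call with a gripper value outside its range is refused whole. The fingers move at their own pace and stop on an object; "grip_force" is the grip in N (left out, the last holds). Time passes only in rows, so rows that repeat a pose let the fingers close. It gives the time, the measured TCP pose, the force and the opening at its end, in the units of the state.
- state(): the state, without advancing time (a new reading comes with each control period).
- get_image(name): name is "scene" or "top"; returns a dict with "color" (384x512x3 uint8, red, green, blue), "z_map" (384x512 float32, mm along the optical axis (not along the pixel's ray), 0 where there is no reading), "fx", "fy", "cx", "cy" (pixels), "distortion" ([k1, k2, p1, p2, k3] as OpenCV has them; the pictures are not rectified), "pose" (4x4, takes a point from camera to world coordinates). Camera axes: x right, y down, z forward; pixel columns grow to the right and rows downward; lengths in mm; the calibration is good to about 2 mm. A picture is of the moment at which its call begins.
- sign_off(): hands the job in, once; it reports no verdict.
Trained networks look in a picture, given as the dict that the camera call returned (one of the last four; its "shot" number tells which), for a name from the list of things; names that differ only in an ending like _2 or _b are one class to them, and where a whole thing is asked for, a point or a joint stands for the part that bears it (a point fixed in the world has none). Each returns a list of dicts, best first, with "confidence" (0 to 1); they miss things now and then, are a little off and sometimes report something else, mostly with a low value. They report only what shows in the picture. A call takes as long as a camera call. They do not tell look-alikes from the thing itself.
- trace(picture, name): "region" (384x512 bool, what is visible of it) and "xy" ([column, row] as shares, 0 to 1, of the picture: columns of its width, rows of its height, amid what is visible of it).
- place_of(picture, name): "xy" ([column, row] as shares, 0 to 1, of the picture: columns of its width, rows of its height: a listed point, or the origin of a listed thing).
The state is a dict: "time": time; "joints": joint angles; "joint_vel": joint speeds; "tau": joint torques, N m; "tcp_pos": TCP position; "tcp_rot": TCP orientation; "ft_force": force on the tool from outside, world axes, zero at the start; "wrist_torque": the same for the moment, N m; "gripper_width": finger opening in mm.
Only numpy, scipy, OpenCV 4.12 (cv2) and the standard library are available. Lean on these libraries where they do the work, as an engineer would, in place of code of your own. Each camera call takes 0.05 s, during which the arm holds its last target. There are 200 camera calls.

## Task

Put the standing thread case away lying on its board with the red lid upward: slide it, still standing, until its foot is pressed square against the board's near edge, then push it high up so that it eases over that edge and falls onto the board. Finally push the lying case along until it is pressed snugly against the blue end stop, square with the board. Use only light forces, no knocks, and leave everything else where it is.

Things in the scene. Friction and masses are not known exactly. Their poses are not given: they have to be found in the camera images.
- case_mid (a point): Centre of the closed wooden thread case: loose block, 0.4 to 0.75 kg, 90 mm along x, 100 along y, 170 along z, too wide to grip. Starts standing on the table, z up, its -x face the flush red lid with white flowers, +x towards the board within 12 degrees. Friction 0.45 to 0.75: pushed below 50 mm it slides; pushed high before its foot meets the board's edge it may topple early.
- board: Fixed light-wood board with cork inlay, 236 x 170 mm, 10 mm thick, on the table. Origin: at table level, middle of the near edge, an upright 10 mm step over which the case is tipped. x runs along the board to the end stop, y across, z up. The case starts before this edge, its centre at board x -70 to -115 mm and within 12 mm of the board's centre line.
- end_stop (a point): Middle of the foot of the blue end stop's inner face: board x 210 mm, 10 mm above the table. The stop is fixed and rigid, 35 mm high over the board, 150 mm wide, facing the near edge. The case put away has its length along board x, its top end against this face, its centre 45 mm over the board.
- spool_red: Wooden spool with red thread, 38 mm across, 48 mm high; loose, to be left alone. Origin: centre of its underside.
- spool_green: Wooden spool with green thread, 38 mm across, 48 mm high; loose, to be left alone. Origin: centre of its underside.
- spool_blue: Wooden spool with blue thread, 38 mm across, 48 mm high; loose, to be left alone. Origin: centre of its underside.
- hoop: Wooden embroidery hoop lying flat, 150 mm across, 12 mm high; loose, to be left alone. Origin: centre of its underside.
- button_jar: Glass jar with red lid, 64 mm across, 85 mm high; loose, to be left alone. Origin: centre of its underside.
- mug: Blue mug, 80 mm across, 90 mm high; loose, to be left alone. Origin: centre of its underside.
- bobbin_tin: Metal bobbin tin, 72 mm across, 60 mm high; loose, to be left alone. Origin: centre of its underside.
Things that resemble listed ones, but are neither listed nor needed, are in the scene too. What is shaped like the part that bears case_mid but purple is not meant.

How it is judged:
By the outcome, as a careful person would: the job done as asked, in the order asked, and still so for the second after the job is handed in, with the robot touching nothing.
It also fails if it takes over 67 s, if anything falls off the work surface, if the arm or the gripper's body presses on something with over 40 N, if the wrist force passes 120 N, or if a joint passes its speed limit or range.

## Working session

There is one attempt and no reset: what is moved stays moved. The work goes in short steps, Python scripts to look and compute and a tool call to move; the robot and the scene stay as the last step left them, time stands still between calls to the robot, and variables do not carry over. Pictures are saved under pics/ and viewed, about 8 in all and at most 12, crops included, and the job is handed in when it is done.

Besides the shell and the picture viewer there is one more tool, called after ">>>" by a JSON object that holds its "name" and its "arguments". move_arm: Moves the arm, as the interface text tells. Its arguments: {"type":"object","properties":{"targets":{"type":"array","items":{"type":"object","properties":{"dx":{"type":"number"},"dy":{"type":"number"},"dz":{"type":"number"},"ax":{"type":"number"},"ay":{"type":"number"},"az":{"type":"number"},"claw":{"type":"number"}}}},"grip_force":{"type":"number"}},"required":["targets"]}

```bash
mkdir -p pics; ls; cat > h.py <<'E'
import numpy as np, cv2
from rig import state,get_image,sign_off,trace,place_of
def cloud(p):
    h,w=p['z_map'].shape
    u,v=np.meshgrid(np.arange(w),np.arange(h))
    K=np.array([[p['fx'],0,p['cx']],[0,p['fy'],p['cy']],[0,0,1.]])
    n=cv2.undistortPoints(np.stack([u,v],-1).reshape(-1,1,2).astype(np.float64),K,np.array(p['distortion'],float)).reshape(h,w,2)
    z=p['z_map'].astype(float)
    c=np.stack([n[...,0]*z,n[...,1]*z,z],-1)
    T=np.array(p['pose']); W=c@T[:3,:3].T+T[:3,3]
    W[z<=0]=np.nan
    return W
def save(p,name,crop=None,s=1):
    im=p['color'][...,::-1]
    if crop: im=im[crop[1]:crop[3],crop[0]:crop[2]]
    cv2.imwrite('pics/'+name,cv2.resize(im,None,fx=s,fy=s,interpolation=cv2.INTER_CUBIC))
E
python3 - <<'E'
from h import *
s=state(); print({k:np.round(v,3) for k,v in s.items() if k!='tau'})
for n in ['scene','top']:
    p=get_image(n); save(p,n+'0.png',s=1.5); W=cloud(p)
    print(n,np.round(p['pose'],2).tolist())
    for o in ['case_mid','board','end_stop']:
        for d in trace(p,o)[:3]:
            m=d['region']; q=W[m]; q=q[~np.isnan(q[:,0])]
            print(n,o,d['confidence'],np.array(d['xy'])*[512,384],m.sum(),np.percentile(q,[2,50,98],axis=0).round(0).tolist() if len(q) else 0)
        for d in place_of(p,o)[:3]: print('  place',d['confidence'],np.array(d['xy'])*[512,384])
E
```

```text
pics
{'time': np.float64(0.0), 'joints': array([ 1.151,  0.126, -0.041,  1.405,  0.   ,  1.571]), 'joint_vel': array([-0.   , -0.001, -0.001, -0.001,  0.   , -0.001]), 'tcp_pos': array([213.804, 479.055, 230.541]), 'tcp_rot': array([ 0.691,  0.147,  0.692, -0.148]), 'ft_force': array([-0.173,  0.361,  0.547]), 'wrist_torque': array([0.041, 0.019, 0.034]), 'gripper_width': np.float64(85.471)}
scene [[0.01, 0.52, -0.86, 1408.94], [1.0, 0.01, 0.01, -21.05], [0.01, -0.86, -0.52, 642.53], [0.0, 0.0, 0.0, 1.0]]
scene case_mid 0.89 [205.312  208.3968] 2752 [[541.0, -187.0, 4.0], [627.0, -137.0, 120.0], [643.0, -90.0, 172.0]]
scene case_mid 0.88 [327.9872 163.008 ] 2172 [[249.0, 168.0, 6.0], [316.0, 220.0, 104.0], [347.0, 290.0, 170.0]]
scene case_mid 0.64 [140.4928 159.5904] 2004 [[219.0, -456.0, 3.0], [291.0, -383.0, 106.0], [325.0, -334.0, 171.0]]
  place 0.9 [178.176  175.9104]
  place 0.78 [143.616 160.512]
  place 0.77 [356.608  248.9856]
scene board 0.78 [264.3968 222.4896] 2689 [[420.0, -85.0, 5.0], [528.0, 22.0, 12.0], [621.0, 145.0, 14.0]]
scene board 0.69 [103.4752 204.5184] 669 [
[... 551 characters left out ...]
0, -300.0, 35.0], [369.0, -244.0, 168.0], [419.0, -196.0, 176.0]]
top case_mid 0.7 [273.1008 162.0096] 1100 [[527.0, -195.0, 19.0], [571.0, -142.0, 168.0], [633.0, -93.0, 176.0]]
top case_mid 0.63 [170.3936 127.6032] 1194 [[667.0, 171.0, 12.0], [712.0, 223.0, 166.0], [777.0, 288.0, 176.0]]
  place 0.92 [304.7936 223.296 ]
  place 0.88 [167.9872 249.6   ]
  place 0.86 [169.0112 127.9872]
top board 0.7 [228.096  191.1936] 2676 [[411.0, -86.0, 1.0], [512.0, 24.0, 10.0], [610.0, 133.0, 19.0]]
  place 0.73 [253.0816 179.2896]
top end_stop 0.71 [196.5056 201.216 ] 269 [[402.0, 98.0, 36.0], [466.0, 129.0, 45.0], [531.0, 163.0, 53.0]]
  place 0.73 [200.0896 201.6   ]
  place 0.67 [183.0912 198.4896]
```

View pics/scene0.png

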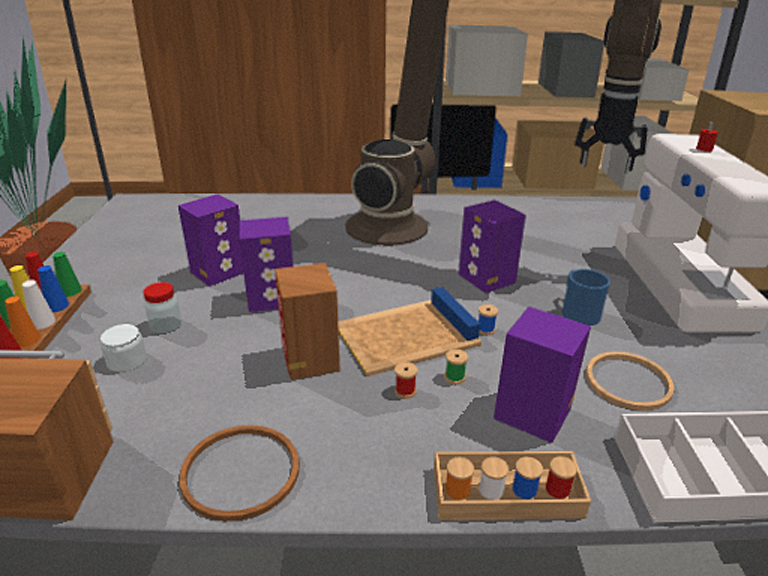

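View pics/top0.png

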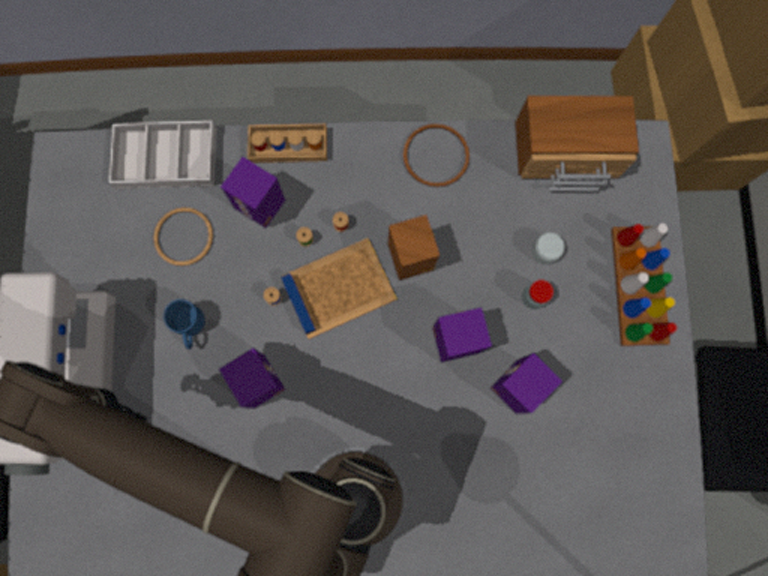

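The brown wood case with the red lid edge at scene (205,213) and top (273,162) is the one I want. The look-alikes are the purple cases at scene (140,160), (178,176), (328,163) and (362,250), plus the brown chest at (30,290). The board is at scene (270,222), with the blue stop at its far-left end in the top view. Next I'll measure precisely and check one close crop.

```bash
cat >> h.py <<'E'
def rect(q):
    r=cv2.minAreaRect(q[:,:2].astype(np.float32)); return np.round(r[0],1),np.round(r[1],1),round(r[2],1),np.round(cv2.boxPoints(r),0).tolist()
E
python3 - <<'E'
from h import *
for n in ['scene','top']:
    p=get_image(n); W=cloud(p); c=p['color'].astype(int)
    z=W[...,2]; X=W[...,0];Y=W[...,1]
    if n=='scene': save(p,'crop.png',(165,150,345,270),4)
    hsv=cv2.cvtColor(p['color'],cv2.COLOR_RGB2HSV)
    brown=(hsv[...,0]<25)&(hsv[...,1]>60)
    m=(z>155)&(z<185)&(abs(X-580)<90)&(abs(Y+142)<80)&brown
    m=cv2.morphologyEx(m.astype(np.uint8),cv2.MORPH_OPEN,np.ones((3,3)))>0
    print(n,'casetop',m.sum(),np.median(z[m]),rect(W[m]))
    blue=(hsv[...,0]>100)&(hsv[...,0]<125)&(hsv[...,1]>120)
    b=blue&(z>38)&(z<55)&(abs(X-470)<100)&(abs(Y-130)<60)
    b=cv2.morphologyEx(b.astype(np.uint8),cv2.MORPH_OPEN,np.ones((2,2)))>0
    print('stop',b.sum(),np.median(z[b]),rect(W[b]))
    d=trace(p,'board')[0]['region']
    d=cv2.morphologyEx(d.astype(np.uint8),cv2.MORPH_OPEN,np.ones((3,3)))>0
    k=d&(z>3)&(z<20)
    print('board',k.sum(),np.median(z[k]),rect(W[k]))
    for s in ['spool_red','spool_green','spool_blue','hoop','button_jar','mug','bobbin_tin']:
        for t in trace(p,s)[:2]:
            q=W[t['region']]; q=q[~np.isnan(q[:,0])]
            print(s,round(t['confidence'],2),(np.array(t['xy'])*[512,384]).round(),np.median(q,axis=0).round())
E
```

```text
scene casetop 884 170.71781903254723 (array([ 585.5, -144.8]), array([103.7,  90.8]), 16.3, [[523.0, -116.0], [549.0, -203.0], [648.0, -174.0], [623.0, -87.0]])
stop 278 nan (array([468.4, 142.5]), array([136.1,  49.3]), 25.3, [[396.0, 136.0], [417.0, 91.0], [541.0, 149.0], [519.0, 194.0]])Traceback (most recent call last):
  File "<stdin>", line 15, in <module>
IndexError: list index out of range
```

View pics/crop.png

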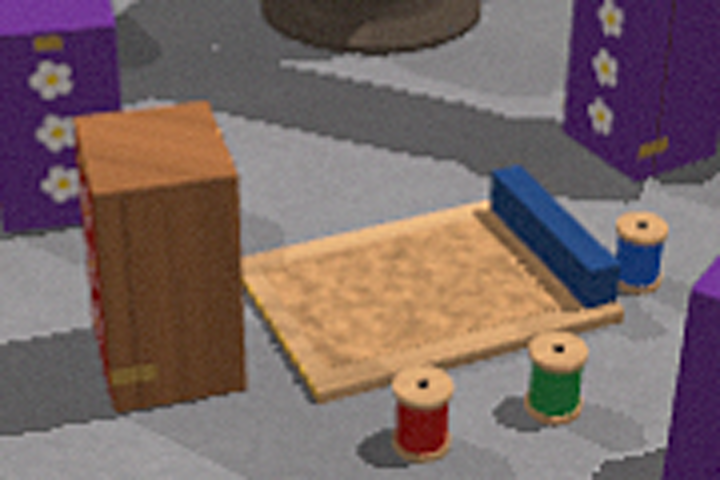

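The crop shows the brown case with its red flowered lid on the -y side. The board's near edge faces the case and the blue stop is at the far end. The red and green spools sit beside the board's +x side, and the blue one is behind the stop.

```bash
python3 - <<'E'
from h import *
for n in ['scene','top']:
    p=get_image(n); W=cloud(p)
    z=W[...,2]; X=W[...,0];Y=W[...,1]
    hsv=cv2.cvtColor(p['color'],cv2.COLOR_RGB2HSV)
    op=lambda m,k=3: cv2.morphologyEx(m.astype(np.uint8),cv2.MORPH_OPEN,np.ones((k,k)))>0
    brown=(hsv[...,0]<25)&(hsv[...,1]>60)
    m=op((z>155)&(z<185)&(abs(X-580)<90)&(abs(Y+142)<80)&brown)
    print(n,'casetop',m.sum(),np.median(z[m]),rect(W[m]))
    blue=(hsv[...,0]>100)&(hsv[...,0]<125)&(hsv[...,1]>110)
    b=op(blue&(z>40)&(z<52)&(abs(X-470)<100)&(abs(Y-130)<50),2)
    b&=~np.isnan(z)
    print('stop',b.sum(),np.median(z[b]),rect(W[b]))
    k=op(brown&(z>5)&(z<18)&(X>390)&(X<640)&(Y>-110)&(Y<190))
    lab,st=cv2.connectedComponentsWithStats(k.astype(np.uint8))[1:3]; k=lab==1+np.argmax(st[1:,4])
    k&=~np.isnan(z)
    print('board',k.sum(),np.median(z[k]),rect(W[k]))
    for s in ['spool_red','spool_green','spool_blue','hoop','button_jar','mug','bobbin_tin']:
        for t in trace(p,s)[:1]:
            q=W[t['region']]; q=q[~np.isnan(q[:,0])]
            print(s,round(t['confidence'],2),(np.array(t['xy'])*[512,384]).round(),np.median(q,axis=0).round())
E
```

```text
scene casetop 888 170.77714840116656 (array([ 585.6, -144.3]), array([101.5,  91.3]), 15.6, [[524.0, -114.0], [549.0, -202.0], [647.0, -175.0], [622.0, -87.0]])
stop 269 45.87547474611381 (array([467. , 142.1]), array([145. ,  48.9]), 24.3, [[391.0, 135.0], [411.0, 90.0], [543.0, 150.0], [523.0, 194.0]])
board 2591 11.573620942167736 (array([509.7,  33.7]), array([173.8, 235.3]), 23.3, [[383.0, 107.0], [476.0, -109.0], [636.0, -40.0], [543.0, 176.0]])
spool_red 0.76 [271. 255.] [683.  26.  35.]
spool_green 0.38 [303. 208.] [486. 131.  41.]
spool_blue 0.52 [324. 211.] [499. 193.  36.]
hoop 0.9 [418. 263.] [665. 423.  10.]
button_jar 0.62 [107. 204.] [ 498. -437.   55.]
mug 0.74 [391. 194.] [461. 397.  61.]
bobbin_tin 0.79 [ 81. 233.] [ 614. -473.   47.]
top casetop 778 169.77802928614312 (array([ 584.4, -145.7]), array([101.4,  92.1]), 15.4, [[523.0, -115.0], [548.0, -204.0], [646.0, -177.0], [621.0, -88.0]])
stop 188 44.60703280890766 (array([463.3, 127.6]), array([134.2,  23.1]), 23.5, [[397.0, 111.0], [406.0, 90.0], [529.0, 144.0], [520.0, 165.0]])
board 1595 10.530686192507346 (array([513.5,  22.2]), array([170.5, 209.6]), 23.4, [[394.0, 84.0], [477.0, -108.0], [633.0, -40.0], [550.0, 152.0]])
spool_red 0.6 [226. 149.] [667.  26.  45.]
spool_blue 0.67 [181. 198.] [484. 192.  46.]
hoop 0.56 [107. 148.] [680. 472.  11.]
button_jar 0.81 [355. 197.] [ 472. -438.   81.]
mug 0.69 [124. 215.] [434. 407.  35.]
bobbin_tin 0.82 [363. 166.] [ 587. -477.   57.]
```

```bash
cat >> h.py <<'E'
from scipy.spatial.transform import Rotation as Ro
A=np.deg2rad(113.4); BX=np.array([np.cos(A),np.sin(A),0]); BY=np.array([-np.sin(A),np.cos(A),0]); BO=np.array([555.8,-74.5,0]); Z=np.array([0,0,1.])
def plan(bp,phi,sgn):
    s=state(); R=Ro.from_quat(np.roll(s['tcp_rot'],-1))
    f=np.deg2rad(phi); d=BX*np.sin(f)-Z*np.cos(f); y=sgn*BY
    T=Ro.from_matrix(np.stack([d,y,np.cross(d,y)],1))
    rv=(T*R.inv()).as_rotvec()
    dp=BO+BX*bp[0]+BY*bp[1]+Z*bp[2]-s['tcp_pos']
    print('t',round(s['time'],2),'d',dp.round(1),'rv',rv.round(3),np.rad2deg(np.linalg.norm(rv)).round(1),'F',np.round(s['ft_force'],1),'j',np.round(s['joints'],2))
def where():
    s=state(); q=s['tcp_pos']-BO; R=Ro.from_quat(np.roll(s['tcp_rot'],-1)).as_matrix()
    f=s['ft_force']
    print('t',round(s['time'],2),'board',(q@BX).round(1),(q@BY).round(1),q[2].round(1),'F',(f@BX).round(1),(f@BY).round(1),f[2].round(1),'d',np.array([R[:,0]@BX,R[:,0]@BY,R[2,0]]).round(3),'y',np.array([R[:,1]@BX,R[:,1]@BY,R[2,1]]).round(3),'j',np.round(s['joints'],2),'w',round(s['gripper_width']))
E
python3 - <<'E'
from h import *
for s in (1,-1):
    plan([-185,0,260],35,s)
E
```

```text
t 1.6 d [ 415.3 -723.7   28.7] rv [ 0.549 -0.555  2.306] 139.5 F [0.2 0.3 1. ] j [ 1.15  0.13 -0.04  1.41 -0.    1.57]
t 1.6 d [ 415.3 -723.7   28.7] rv [ 0.444  0.439 -0.719] 54.6 F [0.2 0.3 1. ] j [ 1.15  0.13 -0.04  1.41 -0.    1.57]
```

>>> {"name": "move_arm", "arguments": {"targets": [{"dx":25,"dy":-43,"dz":10,"claw":60},{"dx":50,"dy":-86,"dz":20,"claw":60},{"dx":75,"dy":-129,"dz":30,"ax":0.04,"ay":0.04,"az":-0.06,"claw":60},{"dx":100,"dy":-172,"dz":30,"ax":0.08,"ay":0.08,"az":-0.13,"claw":60},{"dx":125,"dy":-215,"dz":30,"ax":0.12,"ay":0.12,"az":-0.2,"claw":60},{"dx":150,"dy":-258,"dz":30,"ax":0.16,"ay":0.16,"az":-0.26,"claw":60},{"dx":175,"dy":-301,"dz":30,"ax":0.2,"ay":0.2,"az":-0.32,"claw":60},{"dx":200,"dy":-344,"dz":30,"ax":0.22,"ay":0.22,"az":-0.36,"claw":60}]}}

```text
invalid input at $.targets[0]: expected keys dx, dy, dz, ax, ay, az, claw
```

```bash
python3 -c "
from h import *
plan([-185,0,260],35,-1)"
```

```text
t 1.6 d [ 415.3 -723.7   28.7] rv [ 0.444  0.439 -0.719] 54.6 F [0.2 0.3 1. ] j [ 1.15  0.13 -0.04  1.41 -0.    1.57]
```

All keys are required in every row.

>>> {"name": "move_arm", "arguments": {"targets": [{"dx":25,"dy":-43,"dz":10,"ax":0,"ay":0,"az":0,"claw":60},{"dx":50,"dy":-86,"dz":20,"ax":0,"ay":0,"az":0,"claw":60},{"dx":75,"dy":-129,"dz":30,"ax":0.04,"ay":0.04,"az":-0.06,"claw":60},{"dx":100,"dy":-172,"dz":30,"ax":0.08,"ay":0.08,"az":-0.13,"claw":60},{"dx":125,"dy":-215,"dz":30,"ax":0.12,"ay":0.12,"az":-0.2,"claw":60},{"dx":150,"dy":-258,"dz":30,"ax":0.16,"ay":0.16,"az":-0.26,"claw":60},{"dx":175,"dy":-301,"dz":30,"ax":0.2,"ay":0.2,"az":-0.32,"claw":60},{"dx":200,"dy":-344,"dz":30,"ax":0.22,"ay":0.22,"az":-0.36,"claw":60}]}}

```text
time: 2.4
tcp_pos: [414.3, 133.8, 261.5]
tcp_rot: [0.554, 0.327, 0.737, -0.207]
ft_force: [0.2, 1.0, -0.3]
gripper_width: 51.3
```

```bash
python3 -c "
from h import *
plan([-185,0,260],35,-1)"
```

```text
t 2.4 d [ 215.  -378.1   -1.5] rv [ 0.223  0.218 -0.356] 27.1 F [ 0.2  1.  -0.3] j [ 0.13  0.06 -0.08  1.57  0.28  0.89]
```

>>> {"name": "move_arm", "arguments": {"targets": [{"dx":24,"dy":-43,"dz":0,"ax":0.03,"ay":0.03,"az":-0.05,"claw":60},{"dx":48,"dy":-86,"dz":0,"ax":0.06,"ay":0.06,"az":-0.1,"claw":60},{"dx":72,"dy":-129,"dz":0,"ax":0.09,"ay":0.09,"az":-0.15,"claw":60},{"dx":96,"dy":-172,"dz":0,"ax":0.12,"ay":0.12,"az":-0.2,"claw":60},{"dx":120,"dy":-215,"dz":0,"ax":0.15,"ay":0.15,"az":-0.25,"claw":60},{"dx":144,"dy":-258,"dz":0,"ax":0.18,"ay":0.18,"az":-0.3,"claw":60},{"dx":168,"dy":-301,"dz":0,"ax":0.21,"ay":0.21,"az":-0.35,"claw":60},{"dx":192,"dy":-344,"dz":0,"ax":0.223,"ay":0.218,"az":-0.356,"claw":60}]}}

```text
time: 3.2
tcp_pos: [592.0, -197.3, 235.7]
tcp_rot: [0.399, 0.494, 0.729, -0.256]
ft_force: [0.4, 0.2, 0.0]
gripper_width: 50.9
```

```bash
python3 -c "
from h import *
plan([-190,0,35],35,-1);where()"
```

```text
t 3.2 d [  39.2  -51.6 -200.7] rv [0.017 0.029 0.016] 2.1 F [0.4 0.2 0. ] j [-0.49  0.72  0.71  2.02  0.37  0.59]
t 3.2 board -127.1 15.5 235.7 F -0.0 -0.4 0.0 d [ 0.551 -0.026 -0.834] y [-0.016 -1.     0.021] j [-0.49  0.72  0.71  2.02  0.37  0.59] w 51
```

>>> {"name": "move_arm", "arguments": {"targets": [{"dx":20,"dy":-26,"dz":-5,"ax":0,"ay":0,"az":0,"claw":60},{"dx":39,"dy":-52,"dz":-10,"ax":0,"ay":0,"az":0,"claw":60},{"dx":40,"dy":-58,"dz":-20,"ax":0.01,"ay":0.02,"az":0.01,"claw":60},{"dx":40,"dy":-58,"dz":-50,"ax":0.017,"ay":0.029,"az":0.016,"claw":60},{"dx":40,"dy":-58,"dz":-80,"ax":0.017,"ay":0.029,"az":0.016,"claw":60}]}}

```text
time: 3.7
tcp_pos: [627.3, -251.3, 150.6]
tcp_rot: [0.389, 0.488, 0.739, -0.254]
ft_force: [0.4, 0.8, -0.2]
gripper_width: 51.6
```

```bash
python3 -c "
from h import *
plan([-190,0,35],35,-1);where()"
```

```text
t 3.7 d [   3.9    2.4 -115.6] rv [0.003 0.006 0.003] 0.4 F [ 0.4  0.8 -0.2] j [-0.53  0.91  0.85  2.02  0.35  0.54]
t 3.7 board -190.6 4.6 150.6 F 0.5 -0.7 -0.2 d [ 0.569 -0.005 -0.822] y [-0.003 -1.     0.004] j [-0.53  0.91  0.85  2.02  0.35  0.54] w 52
```

>>> {"name": "move_arm", "arguments": {"targets": [{"dx":4,"dy":2,"dz":-30,"ax":0.003,"ay":0.006,"az":0.003,"claw":60},{"dx":4,"dy":2,"dz":-60,"ax":0.003,"ay":0.006,"az":0.003,"claw":60},{"dx":4,"dy":2,"dz":-90,"ax":0.003,"ay":0.006,"az":0.003,"claw":60},{"dx":4,"dy":2,"dz":-116,"ax":0.003,"ay":0.006,"az":0.003,"claw":60},{"dx":4,"dy":2,"dz":-122,"ax":0.003,"ay":0.006,"az":0.003,"claw":60},{"dx":4,"dy":2,"dz":-122,"ax":0.003,"ay":0.006,"az":0.003,"claw":60}]}}

```text
time: 4.3
tcp_pos: [630.6, -248.3, 28.1]
tcp_rot: [0.385, 0.486, 0.742, -0.253]
ft_force: [-0.3, 0.6, -0.1]
gripper_width: 51.3
```

```bash
python3 -c "
from h import *
plan([-150,0,28],35,-1);where()"
```

```text
t 4.3 d [-15.2  36.1  -0.1] rv [-0.001 -0.003 -0.001] 0.2 F [-0.3  0.6 -0.1] j [-0.52  0.93  0.62  1.78  0.35  0.54]
t 4.3 board -189.2 0.4 28.1 F 0.7 0.0 -0.1 d [ 0.575  0.002 -0.818] y [ 0.001 -1.    -0.002] j [-0.52  0.93  0.62  1.78  0.35  0.54] w 51
```

>>> {"name": "move_arm", "arguments": {"targets": [{"dx":-5,"dy":11.5,"dz":0,"ax":0,"ay":0,"az":0,"claw":60},{"dx":-10,"dy":23,"dz":0,"ax":0,"ay":0,"az":0,"claw":60},{"dx":-15,"dy":34.5,"dz":0,"ax":0,"ay":0,"az":0,"claw":60},{"dx":-17,"dy":39,"dz":0,"ax":0,"ay":0,"az":0,"claw":60},{"dx":-18,"dy":41.5,"dz":0,"ax":0,"ay":0,"az":0,"claw":60},{"dx":-19,"dy":44,"dz":0,"ax":0,"ay":0,"az":0,"claw":60},{"dx":-20,"dy":46,"dz":0,"ax":0,"ay":0,"az":0,"claw":60},{"dx":-21,"dy":48,"dz":0,"ax":0,"ay":0,"az":0,"claw":60}]}}

```text
time: 5.1
tcp_pos: [609.6, -200.5, 28.0]
tcp_rot: [0.385, 0.487, 0.742, -0.254]
ft_force: [0.1, -0.4, -0.2]
gripper_width: 51.3
```

```bash
python3 -c "
from h import *
where()"
```

```text
t 5.1 board -137.0 0.6 28.0 F -0.5 0.1 -0.2 d [ 0.575  0.002 -0.818] y [ 0.001 -1.    -0.002] j [-0.48  0.83  0.42  1.67  0.37  0.58] w 51
```

>>> {"name": "move_arm", "arguments": {"targets": [{"dx":-0.8,"dy":1.8,"dz":0,"ax":0,"ay":0,"az":0,"claw":60},{"dx":-1.6,"dy":3.7,"dz":0,"ax":0,"ay":0,"az":0,"claw":60},{"dx":-2.4,"dy":5.5,"dz":0,"ax":0,"ay":0,"az":0,"claw":60},{"dx":-3.2,"dy":7.3,"dz":0,"ax":0,"ay":0,"az":0,"claw":60},{"dx":-4,"dy":9.2,"dz":0,"ax":0,"ay":0,"az":0,"claw":60},{"dx":-4.8,"dy":11,"dz":0,"ax":0,"ay":0,"az":0,"claw":60},{"dx":-5.6,"dy":12.8,"dz":0,"ax":0,"ay":0,"az":0,"claw":60},{"dx":-6.4,"dy":14.7,"dz":0,"ax":0,"ay":0,"az":0,"claw":60}]}}

```text
time: 5.9
tcp_pos: [603.2, -185.6, 28.0]
tcp_rot: [0.385, 0.487, 0.742, -0.254]
ft_force: [2.2, -2.6, -0.6]
gripper_width: 51.1
```

```bash
cat >> h.py <<'E'
def case_top():
    for n in ['scene','top']:
        p=get_image(n); W=cloud(p); z=W[...,2]; X=W[...,0];Y=W[...,1]
        hsv=cv2.cvtColor(p['color'],cv2.COLOR_RGB2HSV)
        m=(hsv[...,0]<25)&(hsv[...,1]>60)&(z>160)&(z<182)&(abs(X-570)<100)&(abs(Y+120)<90)
        m=cv2.morphologyEx(m.astype(np.uint8),cv2.MORPH_OPEN,np.ones((3,3)))>0
        if m.sum()<50: print('none'); continue
        q=W[m]-BO; b=np.stack([q@BX,q@BY],1); r=cv2.minAreaRect(b.astype(np.float32)); print(n,np.round(r[0],1),np.round(r[1],1),round(r[2],1),'xrange',np.percentile(b,[1,99],axis=0).round(1).tolist())
E
python3 -c "
from h import *
where();case_top()"
```

```text
t 5.9 board -120.8 0.6 28.0 F -3.3 -1.0 -0.6 d [ 0.575  0.002 -0.818] y [ 0.001 -1.    -0.002] j [-0.47  0.8   0.37  1.64  0.37  0.6 ] w 51
scene [-68.1   3.3] [102.2  90.9] 85.5 xrange [[-114.0, -47.8], [-24.3, 50.8]]
top [-67.8   5. ] [100.8  91.4] 85.8 xrange [[-112.3, -45.1], [-22.4, 54.6]]
```

>>> {"name": "move_arm", "arguments": {"targets": [{"dx":-0.8,"dy":1.8,"dz":0,"ax":0,"ay":0,"az":0,"claw":60},{"dx":-1.6,"dy":3.7,"dz":0,"ax":0,"ay":0,"az":0,"claw":60},{"dx":-2.4,"dy":5.5,"dz":0,"ax":0,"ay":0,"az":0,"claw":60},{"dx":-3.2,"dy":7.3,"dz":0,"ax":0,"ay":0,"az":0,"claw":60},{"dx":-4,"dy":9.2,"dz":0,"ax":0,"ay":0,"az":0,"claw":60},{"dx":-4.8,"dy":11,"dz":0,"ax":0,"ay":0,"az":0,"claw":60},{"dx":-5.6,"dy":12.8,"dz":0,"ax":0,"ay":0,"az":0,"claw":60},{"dx":-6.4,"dy":14.7,"dz":0,"ax":0,"ay":0,"az":0,"claw":60}]}}

```text
time: 6.8
tcp_pos: [596.4, -170.8, 28.1]
tcp_rot: [0.385, 0.486, 0.742, -0.254]
ft_force: [0.9, -3.4, -0.2]
gripper_width: 51.3
```

```bash
python3 -c "
from h import *
where();case_top()"
```

```text
t 6.8 board -104.5 1.0 28.1 F -3.5 0.5 -0.2 d [ 0.575  0.003 -0.818] y [ 0.001 -1.    -0.003] j [-0.46  0.77  0.32  1.61  0.38  0.61] w 51
scene [-54.4   7.1] [102.9  90.8] 89.5 xrange [[-98.8, -43.0], [-9.9, 54.5]]
top [-54.2   8.1] [ 92.  101.1] 0.0 xrange [[-97.2, -40.6], [-9.2, 58.0]]
```

>>> {"name": "move_arm", "arguments": {"targets": [{"dx":-0.6,"dy":1.4,"dz":0,"ax":0,"ay":0,"az":0,"claw":60},{"dx":-1.2,"dy":2.8,"dz":0,"ax":0,"ay":0,"az":0,"claw":60},{"dx":-1.8,"dy":4.1,"dz":0,"ax":0,"ay":0,"az":0,"claw":60},{"dx":-2.4,"dy":5.5,"dz":0,"ax":0,"ay":0,"az":0,"claw":60},{"dx":-2.8,"dy":6.4,"dz":0,"ax":0,"ay":0,"az":0,"claw":60},{"dx":-3.1,"dy":7.2,"dz":0,"ax":0,"ay":0,"az":0,"claw":60}]}}

```text
time: 7.5
tcp_pos: [593.1, -163.2, 28.1]
tcp_rot: [0.384, 0.486, 0.743, -0.254]
ft_force: [1.1, -2.8, -1.0]
gripper_width: 51.2
```

```bash
python3 -c "
from h import *
where();case_top()"
```

```text
t 7.5 board -96.2 1.0 28.1 F -3.0 0.1 -1.0 d [ 0.576  0.003 -0.818] y [ 0.002 -1.    -0.003] j [-0.45  0.76  0.3   1.6   0.38  0.62] w 51
scene [-45.8   6.8] [102.   91.7] 89.6 xrange [[-90.8, -42.7], [-1.1, 54.6]]
top [-46.1   8.3] [ 91.8 101.3] 0.8 xrange [[-89.3, -40.3], [-1.0, 57.9]]
```

>>> {"name": "move_arm", "arguments": {"targets": [{"dx":-0.3,"dy":0.7,"dz":0,"ax":0,"ay":0,"az":0,"claw":60},{"dx":-0.5,"dy":1.2,"dz":0,"ax":0,"ay":0,"az":0,"claw":60},{"dx":-0.7,"dy":1.6,"dz":0,"ax":0,"ay":0,"az":0,"claw":60}]}}

```text
time: 7.9
tcp_pos: [592.5, -162.0, 28.1]
tcp_rot: [0.385, 0.486, 0.742, -0.254]
ft_force: [1.6, -6.3, 0.0]
gripper_width: 51.2
```

```bash
python3 -c "
from h import *
where()"
```

```text
t 7.9 board -94.9 1.1 28.1 F -6.4 1.1 0.0 d [ 0.575  0.003 -0.818] y [ 0.002 -1.    -0.003] j [-0.45  0.75  0.29  1.6   0.38  0.62] w 51
```

>>> {"name": "move_arm", "arguments": {"targets": [{"dx":-0.4,"dy":1.0,"dz":0,"ax":0,"ay":0,"az":0,"claw":60},{"dx":-0.6,"dy":1.4,"dz":0,"ax":0,"ay":0,"az":0,"claw":60}]}}

```text
time: 8.1
tcp_pos: [592.4, -162.0, 28.2]
tcp_rot: [0.386, 0.486, 0.742, -0.254]
ft_force: [3.8, -9.0, 1.2]
gripper_width: 51.5
```

```bash
python3 -c "
from h import *
where();case_top();where()
save(get_image('scene'),'s2.png',(165,150,345,270),4)"
```

```text
t 8.1 board -94.8 1.2 28.2 F -9.8 0.1 1.2 d [ 0.572  0.003 -0.82 ] y [ 0.002 -1.    -0.002] j [-0.45  0.75  0.29  1.59  0.38  0.62] w 51
scene [-44.6   6.8] [101.4  91.6] 89.6 xrange [[-89.5, -42.5], [-0.2, 53.7]]
top [-45.2   8. ] [102.4  91.9] 89.6 xrange [[-88.2, -40.8], [-0.4, 58.0]]
t 8.2 board -94.9 1.2 28.2 F -9.3 1.0 -0.4 d [ 0.572  0.003 -0.82 ] y [ 0.002 -1.    -0.002] j [-0.45  0.75  0.29  1.59  0.38  0.62] w 51
```

View pics/s2.png

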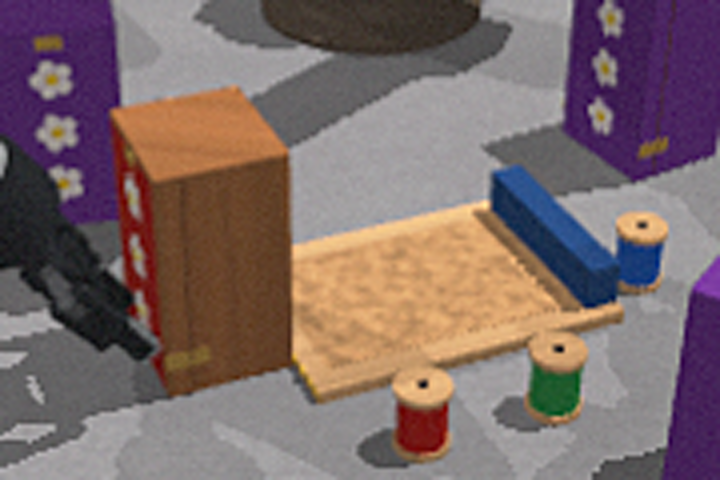

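Both views show the case square (about 0.4°), and the force rose from 3 to 9 N with no further movement, so its foot is pressed on the edge. Next I retract and rise.

>>> {"name": "move_arm", "arguments": {"targets": [{"dx":2,"dy":-4,"dz":0,"ax":0,"ay":0,"az":0,"claw":60},{"dx":8,"dy":-18,"dz":0,"ax":0,"ay":0,"az":0,"claw":60},{"dx":14,"dy":-32,"dz":10,"ax":0,"ay":0,"az":0,"claw":60},{"dx":14,"dy":-32,"dz":40,"ax":0,"ay":0,"az":0,"claw":60},{"dx":14,"dy":-32,"dz":70,"ax":0,"ay":0,"az":0,"claw":60},{"dx":14,"dy":-32,"dz":100,"ax":0,"ay":0,"az":0,"claw":60},{"dx":14,"dy":-32,"dz":117,"ax":0,"ay":0,"az":0,"claw":60},{"dx":14,"dy":-32,"dz":117,"ax":0,"ay":0,"az":0,"claw":60}]}}

```text
time: 9.05
tcp_pos: [607.0, -193.8, 148.0]
tcp_rot: [0.387, 0.486, 0.741, -0.254]
ft_force: [0.2, 0.2, -0.3]
gripper_width: 51.3
```

```bash
python3 -c "
from h import *
plan([-105,7,145],30,-1);where();case_top()"
```

```text
t 9.05 d [-16.   20.2  -3. ] rv [-0.077 -0.033 -0.001] 4.8 F [ 0.2  0.2 -0.3] j [-0.48  0.77  0.59  1.88  0.37  0.59]
t 9.05 board -129.8 0.3 148.0 F 0.1 -0.3 -0.3 d [ 0.571  0.    -0.821] y [ 0.001 -1.     0.001] j [-0.48  0.77  0.59  1.88  0.37  0.59] w 51
scene [-44.7   6.6] [100.5  91.1] 89.8 xrange [[-89.7, -43.0], [-0.6, 54.5]]
top [-44.3   8.6] [ 91.  100.8] 0.6 xrange [[-88.0, -40.5], [-0.4, 57.5]]
```

Case still pressed at the edge. Now the high approach, then a slow push.

>>> {"name": "move_arm", "arguments": {"targets": [{"dx":-6,"dy":2,"dz":-1,"ax":-0.02,"ay":-0.01,"az":0,"claw":60},{"dx":-11,"dy":9,"dz":-2,"ax":-0.05,"ay":-0.02,"az":0,"claw":60},{"dx":-16,"dy":20,"dz":-3,"ax":-0.077,"ay":-0.033,"az":0,"claw":60},{"dx":-18,"dy":25,"dz":-3,"ax":-0.077,"ay":-0.033,"az":0,"claw":60},{"dx":-19,"dy":27.5,"dz":-3,"ax":-0.077,"ay":-0.033,"az":0,"claw":60},{"dx":-20,"dy":29.5,"dz":-3,"ax":-0.077,"ay":-0.033,"az":0,"claw":60},{"dx":-21,"dy":31.5,"dz":-3,"ax":-0.077,"ay":-0.033,"az":0,"claw":60},{"dx":-22,"dy":33.5,"dz":-3,"ax":-0.077,"ay":-0.033,"az":0,"claw":60}]}}

```text
time: 9.95
tcp_pos: [584.8, -160.9, 141.5]
tcp_rot: [0.417, 0.475, 0.725, -0.275]
ft_force: [0.9, -4.1, 3.3]
gripper_width: 50.9
```

```bash
python3 -c "
from h import *
where();case_top()"
```

```text
t 9.95 board -90.8 7.7 141.5 F -4.2 0.8 3.3 d [ 0.502  0.002 -0.865] y [ 0.001 -1.    -0.002] j [-0.43  0.63  0.36  1.72  0.34  0.66] w 51
scene [-39.    6.1] [105.1  92.1] 89.8 xrange [[-84.1, -43.0], [5.3, 54.7]]
top [-39.    8.5] [ 91.3 101.1] 0.0 xrange [[-82.3, -40.2], [6.4, 58.1]]
```

>>> {"name": "move_arm", "arguments": {"targets": [{"dx":-1.2,"dy":2.8,"dz":1,"ax":0,"ay":0,"az":0,"claw":60},{"dx":-2.4,"dy":5.5,"dz":2,"ax":0,"ay":0,"az":0,"claw":60},{"dx":-3.6,"dy":8.3,"dz":3,"ax":0,"ay":0,"az":0,"claw":60},{"dx":-4.8,"dy":11,"dz":4,"ax":0,"ay":0,"az":0,"claw":60},{"dx":-6,"dy":13.8,"dz":5,"ax":0,"ay":0,"az":0,"claw":60},{"dx":-7.2,"dy":16.5,"dz":6,"ax":0,"ay":0,"az":0,"claw":60},{"dx":-8.4,"dy":19.3,"dz":7,"ax":0,"ay":0,"az":0,"claw":60},{"dx":-9.6,"dy":22,"dz":8,"ax":0,"ay":0,"az":0,"claw":60}]}}

```text
time: 10.85
tcp_pos: [574.9, -138.1, 149.7]
tcp_rot: [0.416, 0.475, 0.725, -0.274]
ft_force: [1.8, -1.4, 2.0]
gripper_width: 51.2
```

```bash
python3 -c "
from h import *
where()
save(get_image('scene'),'s3.png',(165,130,345,270),4)"
```

```text
t 10.85 board -65.9 7.8 149.7 F -1.9 -1.1 2.0 d [ 0.502  0.003 -0.865] y [ 0.001 -1.    -0.002] j [-0.41  0.58  0.31  1.7   0.35  0.68] w 51
```

View pics/s3.png

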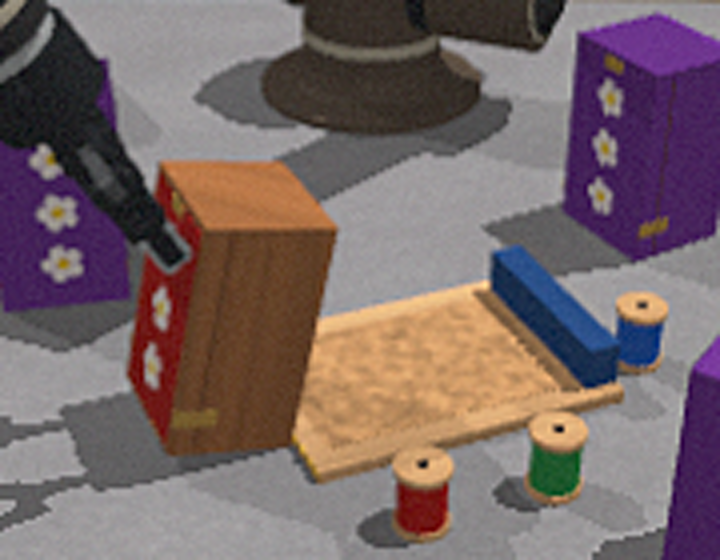

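The case is tipping cleanly about the edge at roughly 11°, still square. I'll continue slowly.

>>> {"name": "move_arm", "arguments": {"targets": [{"dx":-1.2,"dy":2.8,"dz":1,"ax":0,"ay":0,"az":0,"claw":60},{"dx":-2.4,"dy":5.5,"dz":1,"ax":0,"ay":0,"az":0,"claw":60},{"dx":-3.6,"dy":8.3,"dz":1,"ax":0,"ay":0,"az":0,"claw":60},{"dx":-4.8,"dy":11,"dz":1,"ax":0,"ay":0,"az":0,"claw":60},{"dx":-6,"dy":13.8,"dz":1,"ax":0,"ay":0,"az":0,"claw":60},{"dx":-7.2,"dy":16.5,"dz":1,"ax":0,"ay":0,"az":0,"claw":60},{"dx":-8.4,"dy":19.3,"dz":1,"ax":0,"ay":0,"az":0,"claw":60},{"dx":-9.2,"dy":21,"dz":1,"ax":0,"ay":0,"az":0,"claw":60}]}}

```text
time: 11.7
tcp_pos: [565.3, -116.3, 150.8]
tcp_rot: [0.416, 0.475, 0.725, -0.274]
ft_force: [-0.2, -0.2, 1.6]
gripper_width: 51.2
```

```bash
python3 -c "
from h import *
where()"
```

```text
t 11.7 board -42.2 7.9 150.8 F -0.1 0.2 1.6 d [ 0.503  0.003 -0.864] y [ 0.002 -1.    -0.003] j [-0.38  0.55  0.25  1.67  0.36  0.71] w 51
```

>>> {"name": "move_arm", "arguments": {"targets": [{"dx":-0.8,"dy":1.8,"dz":0,"ax":0,"ay":0,"az":0,"claw":60},{"dx":-1.6,"dy":3.7,"dz":0,"ax":0,"ay":0,"az":0,"claw":60},{"dx":-2.4,"dy":5.5,"dz":0,"ax":0,"ay":0,"az":0,"claw":60},{"dx":-3.2,"dy":7.3,"dz":0,"ax":0,"ay":0,"az":0,"claw":60},{"dx":-4,"dy":9.2,"dz":0,"ax":0,"ay":0,"az":0,"claw":60},{"dx":-4,"dy":9.2,"dz":0,"ax":0,"ay":0,"az":0,"claw":60}]}}

```text
time: 12.3
tcp_pos: [561.1, -106.9, 150.7]
tcp_rot: [0.416, 0.475, 0.725, -0.274]
ft_force: [-0.4, -1.1, -0.1]
gripper_width: 51.1
```

```bash
python3 -c "
from h import *
where()
save(get_image('scene'),'s4.png',(165,130,345,270),4)"
```

```text
t 12.3 board -31.8 8.0 150.7 F -0.9 0.8 -0.1 d [ 0.503  0.003 -0.864] y [ 0.002 -1.    -0.003] j [-0.37  0.53  0.23  1.66  0.36  0.72] w 51
```

View pics/s4.png

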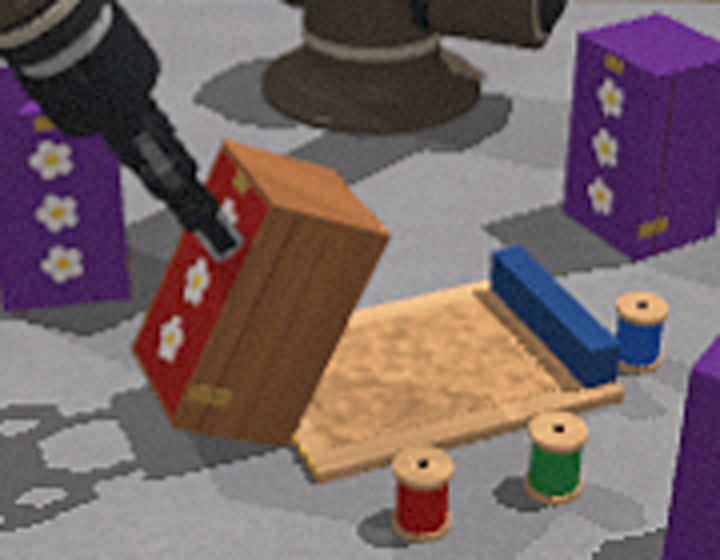

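It's at about 28°, nearly at balance and still square. A little more should do it.

>>> {"name": "move_arm", "arguments": {"targets": [{"dx":-0.7,"dy":1.6,"dz":0,"ax":0,"ay":0,"az":0,"claw":60},{"dx":-1.4,"dy":3.2,"dz":0,"ax":0,"ay":0,"az":0,"claw":60},{"dx":-2.1,"dy":4.8,"dz":0,"ax":0,"ay":0,"az":0,"claw":60},{"dx":-2.8,"dy":6.4,"dz":0,"ax":0,"ay":0,"az":0,"claw":60},{"dx":-3.5,"dy":8,"dz":0,"ax":0,"ay":0,"az":0,"claw":60},{"dx":-4.2,"dy":9.6,"dz":0,"ax":0,"ay":0,"az":0,"claw":60},{"dx":-4.2,"dy":9.6,"dz":0,"ax":0,"ay":0,"az":0,"claw":60},{"dx":-4.2,"dy":9.6,"dz":0,"ax":0,"ay":0,"az":0,"claw":60}]}}

```text
time: 13.15
tcp_pos: [556.9, -97.3, 150.7]
tcp_rot: [0.416, 0.475, 0.725, -0.274]
ft_force: [0.3, 0.9, 0.2]
gripper_width: 51.3
```

```bash
cat >> h.py <<'E'
def lying():
    for n in ['scene','top']:
        p=get_image(n); W=cloud(p); q=W-BO; bx=q@BX; by=q@BY; z=W[...,2]
        hsv=cv2.cvtColor(p['color'],cv2.COLOR_RGB2HSV)
        m=(z>93)&(z<107)&(bx>-60)&(bx<230)&(abs(by)<90)&(hsv[...,2]>20)
        m=cv2.morphologyEx(m.astype(np.uint8),cv2.MORPH_OPEN,np.ones((3,3)))>0
        if m.sum()<50: print('none',m.sum()); continue
        b=np.stack([bx[m],by[m]],1); r=cv2.minAreaRect(b.astype(np.float32))
        print(n,m.sum(),np.median(z[m]).round(1),np.round(r[0],1),np.round(r[1],1),round(r[2],2),'rng',np.percentile(b,[1,99],axis=0).round(1).tolist())
E
python3 -c "
from h import *
where();lying()"
```

```text
t 13.15 board -21.4 8.0 150.7 F 0.7 -0.7 0.2 d [ 0.503  0.004 -0.864] y [ 0.002 -1.    -0.003] j [-0.36  0.51  0.2   1.65  0.37  0.73] w 51
scene 261 99.7 [-21.2 -18. ] [ 71.3 143. ] 48.04 rng [[-53.4, -43.7], [52.5, 50.8]]
none 0
```

```bash
python3 -c "
from h import *
where();lying()
save(get_image('scene'),'s5.png',(165,130,345,270),4)"
```

```text
t 13.25 board -21.5 8.0 150.7 F 0.0 -0.5 -0.7 d [ 0.503  0.003 -0.864] y [ 0.002 -1.    -0.003] j [-0.36  0.51  0.2   1.65  0.37  0.73] w 51
scene 281 100.3 [-19.  -18.7] [ 74.5 143.3] 47.49 rng [[-53.1, -43.4], [56.7, 52.7]]
none 0
```

View pics/s5.png

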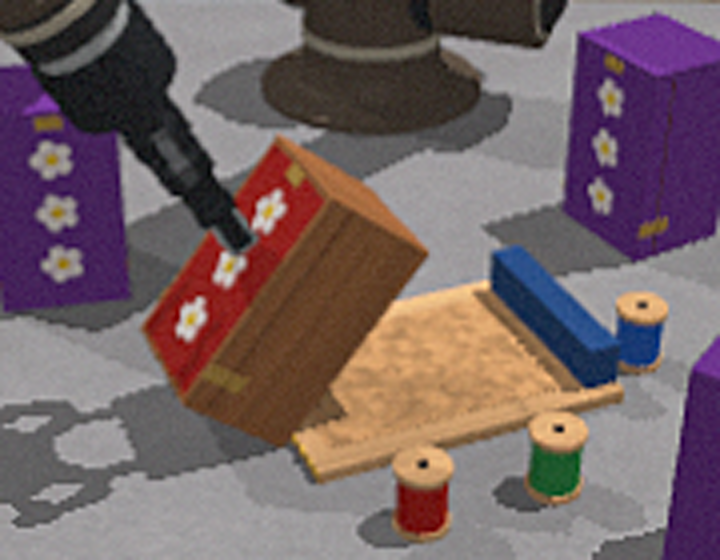

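It is now past balance and falling freely. I'll back off and let it settle.

>>> {"name": "move_arm", "arguments": {"targets": [{"dx":2,"dy":-5,"dz":5,"ax":0,"ay":0,"az":0,"claw":60},{"dx":5,"dy":-12,"dz":12,"ax":0,"ay":0,"az":0,"claw":60},{"dx":10,"dy":-23,"dz":18,"ax":0,"ay":0,"az":0,"claw":60},{"dx":18,"dy":-42,"dz":18,"ax":0,"ay":0,"az":0,"claw":60},{"dx":30,"dy":-69,"dz":18,"ax":0,"ay":0,"az":0,"claw":60},{"dx":36,"dy":-83,"dz":10,"ax":0,"ay":0,"az":0,"claw":60},{"dx":36,"dy":-83,"dz":0,"ax":0,"ay":0,"az":0,"claw":60}]}}

```text
time: 14.1
tcp_pos: [593.8, -182.7, 150.0]
tcp_rot: [0.416, 0.475, 0.725, -0.275]
ft_force: [0.7, 1.0, -0.7]
gripper_width: 51.6
```

```bash
python3 -c "
from h import *
where();lying();plan([-90,6,40],35,-1)
save(get_image('scene'),'s6.png',(165,130,345,270),4)"
```

```text
t 14.1 board -114.4 8.1 150.0 F 0.7 -1.0 -0.7 d [ 0.502  0.002 -0.865] y [-0.    -1.    -0.002] j [-0.45  0.67  0.45  1.77  0.33  0.64] w 52
scene 1327 101.6 [57.8  7.8] [106.4 170.9] 89.5 rng [[-26.8, -42.7], [140.0, 56.6]]
top 818 100.0 [57.1  8.1] [168.9 101.8] 0.15 rng [[-25.6, -40.7], [138.8, 55.1]]
t 14.2 d [  -6.5   21.  -108.9] rv [ 0.077  0.028 -0.001] 4.7 F [ 0.8 -0.4 -0.1] j [-0.45  0.67  0.44  1.77  0.33  0.64]
```

View pics/s6.png

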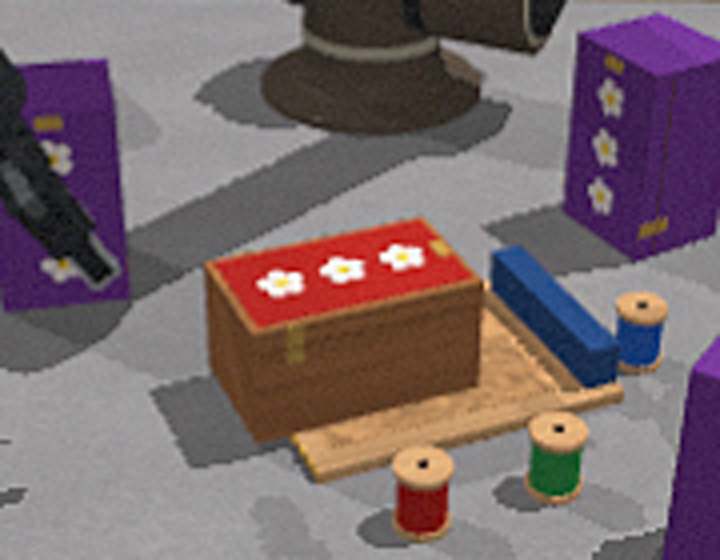

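The case lies flat and square on the board with its red lid up (top z≈100), spanning board x -27 to 142. Now I go down behind its end.

>>> {"name": "move_arm", "arguments": {"targets": [{"dx":2,"dy":4,"dz":-40,"ax":0.03,"ay":0.01,"az":0,"claw":60},{"dx":-1,"dy":10,"dz":-75,"ax":0.06,"ay":0.02,"az":0,"claw":60},{"dx":-4,"dy":14,"dz":-100,"ax":0.077,"ay":0.028,"az":0,"claw":60},{"dx":-9,"dy":22,"dz":-110,"ax":0.077,"ay":0.028,"az":0,"claw":60},{"dx":-16,"dy":38,"dz":-112,"ax":0.077,"ay":0.028,"az":0,"claw":60},{"dx":-22,"dy":52,"dz":-112,"ax":0.077,"ay":0.028,"az":0,"claw":60},{"dx":-24,"dy":57,"dz":-112,"ax":0.077,"ay":0.028,"az":0,"claw":60}]}}

```text
time: 14.95
tcp_pos: [567.7, -121.0, 38.9]
tcp_rot: [0.387, 0.486, 0.742, -0.252]
ft_force: [-0.1, 0.2, 0.0]
gripper_width: 51.2
```

```bash
python3 -c "
from h import *
where();plan([-38,8,38],35,-1)"
```

```text
t 14.95 board -47.4 7.6 38.9 F 0.2 0.0 0.0 d [ 0.574  0.001 -0.819] y [ 0.004 -1.     0.001] j [-0.41  0.66  0.16  1.54  0.4   0.65] w 51
t 14.95 d [-4.1  8.5 -0.9] rv [-0.     0.001 -0.004] 0.2 F [-0.1  0.2  0. ] j [-0.41  0.66  0.16  1.54  0.4   0.65]
```

>>> {"name": "move_arm", "arguments": {"targets": [{"dx":-1.6,"dy":3.7,"dz":0,"ax":0,"ay":0,"az":-0.002,"claw":60},{"dx":-3.2,"dy":7.3,"dz":0,"ax":0,"ay":0,"az":-0.004,"claw":60},{"dx":-4,"dy":9.2,"dz":0,"ax":0,"ay":0,"az":-0.004,"claw":60},{"dx":-4.8,"dy":11,"dz":0,"ax":0,"ay":0,"az":-0.004,"claw":60},{"dx":-5.6,"dy":12.8,"dz":0,"ax":0,"ay":0,"az":-0.004,"claw":60},{"dx":-6.6,"dy":15.3,"dz":0,"ax":0,"ay":0,"az":-0.004,"claw":60},{"dx":-7.8,"dy":18,"dz":0,"ax":0,"ay":0,"az":-0.004,"claw":60},{"dx":-9,"dy":20.8,"dz":0,"ax":0,"ay":0,"az":-0.004,"claw":60}]}}

```text
time: 15.75
tcp_pos: [558.9, -100.6, 38.8]
tcp_rot: [0.386, 0.487, 0.741, -0.253]
ft_force: [1.7, -3.7, 0.2]
gripper_width: 51.3
```

>>> {"name": "move_arm", "arguments": {"targets": [{"dx":-1.2,"dy":2.8,"dz":0,"ax":0,"ay":0,"az":0,"claw":60},{"dx":-2.4,"dy":5.5,"dz":0,"ax":0,"ay":0,"az":0,"claw":60},{"dx":-3.6,"dy":8.3,"dz":0,"ax":0,"ay":0,"az":0,"claw":60},{"dx":-4.8,"dy":11,"dz":0,"ax":0,"ay":0,"az":0,"claw":60},{"dx":-6,"dy":13.8,"dz":0,"ax":0,"ay":0,"az":0,"claw":60},{"dx":-7.2,"dy":16.5,"dz":0,"ax":0,"ay":0,"az":0,"claw":60},{"dx":-8.4,"dy":19.3,"dz":0,"ax":0,"ay":0,"az":0,"claw":60},{"dx":-9.6,"dy":22,"dz":0,"ax":0,"ay":0,"az":0,"claw":60}]}}

```text
time: 16.55
tcp_pos: [549.2, -78.3, 38.8]
tcp_rot: [0.386, 0.487, 0.741, -0.253]
ft_force: [1.2, -3.4, -0.7]
gripper_width: 51.2
```

```bash
python3 -c "
from h import *
where();lying()"
```

```text
t 16.55 board -0.9 7.6 38.8 F -3.5 0.3 -0.7 d [ 0.573 -0.001 -0.82 ] y [-0.001 -1.     0.001] j [-0.36  0.59  0.04  1.47  0.42  0.7 ] w 51
scene 1298 101.5 [59.6  6.8] [231.6 113.6] 3.93 rng [[4.8, -44.6], [171.9, 56.6]]
top 996 100.0 [89.6  7.8] [103.1 168.6] 89.82 rng [[6.9, -40.5], [169.2, 57.0]]
```

>>> {"name": "move_arm", "arguments": {"targets": [{"dx":-1.2,"dy":2.8,"dz":0,"ax":0,"ay":0,"az":0,"claw":60},{"dx":-2.4,"dy":5.5,"dz":0,"ax":0,"ay":0,"az":0,"claw":60},{"dx":-3.6,"dy":8.3,"dz":0,"ax":0,"ay":0,"az":0,"claw":60},{"dx":-4.8,"dy":11,"dz":0,"ax":0,"ay":0,"az":0,"claw":60},{"dx":-6,"dy":13.8,"dz":0,"ax":0,"ay":0,"az":0,"claw":60},{"dx":-7.2,"dy":16.5,"dz":0,"ax":0,"ay":0,"az":0,"claw":60},{"dx":-8.4,"dy":19.3,"dz":0,"ax":0,"ay":0,"az":0,"claw":60},{"dx":-9.6,"dy":22,"dz":0,"ax":0,"ay":0,"az":0,"claw":60}]}}

```text
time: 17.45
tcp_pos: [539.3, -55.7, 38.8]
tcp_rot: [0.386, 0.487, 0.741, -0.253]
ft_force: [2.1, -3.6, -1.3]
gripper_width: 51.3
```

>>> {"name": "move_arm", "arguments": {"targets": [{"dx":-0.6,"dy":1.4,"dz":0,"ax":0,"ay":0,"az":0,"claw":60},{"dx":-1.2,"dy":2.8,"dz":0,"ax":0,"ay":0,"az":0,"claw":60},{"dx":-1.6,"dy":3.7,"dz":0,"ax":0,"ay":0,"az":0,"claw":60},{"dx":-2,"dy":4.6,"dz":0,"ax":0,"ay":0,"az":0,"claw":60}]}}

```text
time: 17.85
tcp_pos: [537.2, -51.1, 38.8]
tcp_rot: [0.386, 0.487, 0.741, -0.253]
ft_force: [1.6, -3.4, -0.9]
gripper_width: 51.3
```

```bash
python3 -c "
from h import *
where();lying()"
```

```text
t 17.85 board 28.9 7.7 38.8 F -3.7 -0.1 -0.9 d [ 0.574 -0.001 -0.819] y [-0.    -1.     0.001] j [-0.33  0.56 -0.02  1.43  0.44  0.73] w 51
scene 1248 101.6 [119.6   8.9] [172.2 106. ] 1.02 rng [[35.1, -42.6], [202.3, 57.0]]
top 1111 100.2 [100.9   7.8] [103.1 206.4] 88.34 rng [[35.1, -39.8], [199.0, 57.9]]
```

>>> {"name": "move_arm", "arguments": {"targets": [{"dx":-0.4,"dy":0.9,"dz":0,"ax":0,"ay":0,"az":0,"claw":60},{"dx":-0.8,"dy":1.8,"dz":0,"ax":0,"ay":0,"az":0,"claw":60},{"dx":-1.2,"dy":2.8,"dz":0,"ax":0,"ay":0,"az":0,"claw":60}]}}

```text
time: 18.25
tcp_pos: [536.0, -48.1, 38.8]
tcp_rot: [0.386, 0.487, 0.741, -0.253]
ft_force: [0.8, -3.6, -0.7]
gripper_width: 50.9
```

>>> {"name": "move_arm", "arguments": {"targets": [{"dx":-0.4,"dy":0.9,"dz":0,"ax":0,"ay":0,"az":0,"claw":60},{"dx":-0.6,"dy":1.4,"dz":0,"ax":0,"ay":0,"az":0,"claw":60}]}}

```text
time: 18.45
tcp_pos: [535.3, -46.6, 38.8]
tcp_rot: [0.386, 0.487, 0.741, -0.253]
ft_force: [1.3, -3.4, 0.2]
gripper_width: 51.2
```

>>> {"name": "move_arm", "arguments": {"targets": [{"dx":-0.3,"dy":0.6,"dz":0,"ax":0,"ay":0,"az":0,"claw":60},{"dx":-0.5,"dy":1.2,"dz":0,"ax":0,"ay":0,"az":0,"claw":60}]}}

```text
time: 18.65
tcp_pos: [534.8, -45.4, 38.8]
tcp_rot: [0.386, 0.487, 0.741, -0.253]
ft_force: [1.8, -5.8, -0.6]
gripper_width: 51.1
```

>>> {"name": "move_arm", "arguments": {"targets": [{"dx":-0.2,"dy":0.5,"dz":0,"ax":0,"ay":0,"az":0,"claw":60},{"dx":-0.4,"dy":0.9,"dz":0,"ax":0,"ay":0,"az":0,"claw":60}]}}

```text
time: 18.85
tcp_pos: [534.9, -45.3, 38.8]
tcp_rot: [0.387, 0.487, 0.741, -0.254]
ft_force: [3.5, -7.8, -0.5]
gripper_width: 51.3
```

>>> {"name": "move_arm", "arguments": {"targets": [{"dx":-0.4,"dy":1.0,"dz":0,"ax":0,"ay":0,"az":0,"claw":60},{"dx":-0.6,"dy":1.4,"dz":0,"ax":0,"ay":0,"az":0,"claw":60}]}}

```text
time: 19.05
tcp_pos: [534.9, -45.3, 38.8]
tcp_rot: [0.388, 0.487, 0.74, -0.254]
ft_force: [2.8, -10.4, 0.5]
gripper_width: 51.1
```

```bash
python3 -c "
from h import *
where();lying()"
```

```text
t 19.05 board 35.1 7.6 38.8 F -10.7 1.6 0.5 d [ 0.569 -0.001 -0.822] y [-0.    -1.     0.002] j [-0.32  0.54 -0.04  1.42  0.44  0.74] w 51
scene 1251 101.6 [95.8  5.7] [232.4 112.4] 3.65 rng [[-7.9, -54.3], [207.9, 57.2]]
top 1121 100.3 [125.4   8.8] [101.  170.1] 89.58 rng [[42.4, -40.5], [204.5, 56.5]]
```

The case is seated: the force rose to 10.7 N with no motion. Now I retract straight back, then up.

>>> {"name": "move_arm", "arguments": {"targets": [{"dx":1,"dy":-2,"dz":0,"ax":0,"ay":0,"az":0,"claw":60},{"dx":4,"dy":-9,"dz":0,"ax":0,"ay":0,"az":0,"claw":60},{"dx":12,"dy":-28,"dz":5,"ax":0,"ay":0,"az":0,"claw":60},{"dx":24,"dy":-55,"dz":15,"ax":0,"ay":0,"az":0,"claw":60},{"dx":32,"dy":-75,"dz":50,"ax":0,"ay":0,"az":0,"claw":60},{"dx":36,"dy":-83,"dz":90,"ax":0,"ay":0,"az":0,"claw":60},{"dx":36,"dy":-83,"dz":110,"ax":0,"ay":0,"az":0,"claw":60}]}}

```text
time: 19.85
tcp_pos: [571.7, -129.6, 151.5]
tcp_rot: [0.389, 0.488, 0.739, -0.254]
ft_force: [0.0, -0.2, -0.5]
gripper_width: 51.3
```

```bash
python3 - <<'E'
from h import *
where();lying()
p=get_image('scene'); save(p,'s7.png',s=1.5)
for n in ['scene','top']:
    p=get_image(n);W=cloud(p)
    for s in ['spool_red','spool_green','spool_blue','hoop','button_jar','mug','bobbin_tin']:
        for t in trace(p,s)[:1]:
            q=W[t['region']]; q=q[~np.isnan(q[:,0])]
            print(n,s,round(t['confidence'],2),(np.array(t['xy'])*[512,384]).round(),np.median(q,axis=0).round())
E
```

```text
t 19.85 board -56.8 7.3 151.5 F -0.2 0.1 -0.5 d [ 0.569 -0.004 -0.823] y [-0.002 -1.     0.004] j [-0.42  0.62  0.34  1.76  0.4   0.65] w 51
scene 1244 101.6 [125.4   7.6] [104.8 170.5] 89.77 rng [[41.1, -43.4], [208.1, 57.2]]
top 787 100.4 [124.8   6.5] [ 96.9 169.1] 88.47 rng [[41.9, -40.3], [205.3, 53.6]]
scene spool_red 0.77 [269. 251.] [682.  26.  34.]
scene spool_green 0.76 [303. 244.] [645. 114.  35.]
scene spool_blue 0.76 [324. 211.] [498. 192.  39.]
scene hoop 0.81 [424. 241.] [652. 426.   9.]
scene button_jar 0.88 [106. 206.] [ 499. -437.   56.]
scene mug 0.87 [391. 199.] [461. 398.  60.]
scene bobbin_tin 0.98 [ 84. 234.] [ 615. -472.   47.]
top spool_red 0.51 [225. 149.] [667.  27.  46.]
top spool_green 0.43 [203. 158.] [631. 112.  46.]
top spool_blue 0.47 [184. 198.] [484. 192.  47.]
top hoop 0.72 [106. 151.] [648. 431.   9.]
top button_jar 0.53 [358. 194.] [ 472. -439.   82.]
top bobbin_tin 0.76 [365. 164.] [ 587. -477.   57.]
```

View pics/s7.png

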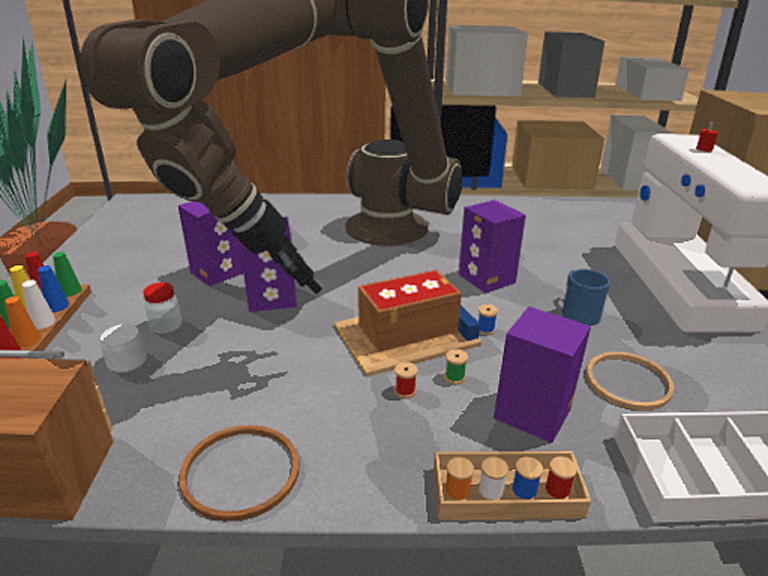

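The final picture shows the case lying lid-up against the blue stop at (410,310). The spools, hoops, jar, mug and tin are where they were, and the gripper is clear.

```bash
python3 -c "
from h import *
print(sign_off())"
```

```text
the job is handed in; nothing more can be done
None
```

The thread case is put away: it lies on its board with the red lid up and its top end against the blue end stop. The job is handed in; the robot's clock stood at about 20 s of the 67 s allowed.

**What I did**
- **Slide:** I pushed the standing case low with both fingers until its foot was square against the near edge. The force rose from 3 N to 9–10 N with no further motion.
- **Tip:** I pushed it at about 150 mm height, with about 4 N measured between pushes. It went past balance and fell flat onto the board.
- **Final push:** I pushed the lying case along until the force rose from about 3.5 N to 10.7 N with no further motion, so it is seated. I then backed the arm off.

**Last checks**
- **Position:** the case's centre is at board x about 125 mm, as a case pressed against the stop should be. Its top is about 100 mm above the table.
- **Squareness:** with the arm clear, the scene view reads 0.2° off square. The top view read 0.4° while the case was still pressed. Its final reading was 1.5°, but that fit caught only part of the case, so I trust it less.
- **Sideways:** the case sits about 7 mm off the board's centre line.
- **Other things:** the spools, jar, mug and tin measured within a few millimetres of before in the views where they were found. The first green spool reading was a misdetection, so I judged that spool from the pictures.
- **Hoop:** the network's hoop points differed by up to about 40 mm between looks, most likely because the median point on a ring is unreliable. In the pictures the hoop stands where it was.
- **Forces:** no measured force exceeded about 11 N, and nothing but the case was touched.

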